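# Clear the lock-out tag and hold the viewer lamp home on its tilted mount

### The job

Lift the red lock-out tag off the tilted brass lamp mount and hang it by its eye on the hook of the hook stand, so that it hangs there on its own. Then pick up the viewer lamp, press it squarely onto the tilted mount until the catch snaps and its brass skirt is fully home against the seat, and finish while still gripping it and holding it fully home against the mount's spring - do not let go. Leave the other things on the table where they are.

Things in the scene. Friction and masses are not known exactly. Their poses are not given: they have to be found in the camera images.
- mount: Fixed grey-green enamelled desk block, about 125 x 92 mm, 60 to 75 mm high, with a flat top that slopes down by 22 degrees (0.384 rad) towards its own -x (roughly towards the robot); the brass spigot stands square on that slope. Origin: on the table, straight below the centre of the spigot's foot; z up.
- seat (a point): Centre of the spigot's foot, on the sloping top of the block, 58 mm above the table, marked by a thin 52 mm brass disc: the lamp's skirt lands here. Its z axis is the spigot's axis (leaning 22 degrees from vertical towards the block's -x), its x axis points up the slope, y is level.
- spring_pin (a joint): Spring pin in the spigot's end, pushed in along its axis: 0 when free, about 0.008 m with the lamp fully home. It starts to move when the skirt is 8 mm from the seat and pushes the lamp back with 6 N at first, 12 N when home, so the lamp stays home only while pressed; let go, it backs off to the catch, 5 to 7 mm from the seat.
- catch_left (a joint): Sprung catch ball on the spigot's +y side: 0 when out, grows to about 0.002 m as the skirt's lip rides over it (from 19 to 4.5 mm between skirt and seat), back to about 0 once snapped in behind the lip. Pushing the lip past both balls takes about 8 to 15 N in all.
- catch_right (a joint): Sprung catch ball on the spigot's -y side, working like catch_left.
- tag: Loose red metal lock-out tag, 60 g: a flat plate 4 mm thick, with a round eye (hole 31 mm, outside 46 mm) and a 34 mm wide tab along -x to 65 mm from the eye's centre, on which a grip fin stands. Origin: eye's centre, underside; z square to the plate, on the fin's side. It starts flat on the slope, eye round the spigot, tab downhill; the lamp cannot go home while it is there.
- tag_eye (a point): Centre of the tag's eye, mid thickness (2 mm above its underside). Axes as the tag's.
- tag_grip (a point): Point in the tag's grip fin, 45 mm from the eye's centre along the tag's -x and 25 mm above the plate's underside. The fin is 28 mm long (along x), 10 mm thick (along y: close the fingers along y) and its top is 36 mm above the underside.
- hook: Fixed hook stand: dark steel foot 76 mm wide, 12 mm high, and a brass rod 8 mm thick. The rod rises 30 mm behind the origin (+x) to 105 mm height, runs level towards -x to the bend (hook_bend) and there slants up at 45 degrees towards -x (roughly towards the robot) to its free end (hook_tip). Origin on the table.
- hook_bend (a point): Lowest bend of the hook, on the rod's centre line, 105 mm above the table: where a hung eye comes to rest. Axes as the hook stand's.
- hook_tip (a point): Free end of the hook, on the rod's centre line, 135 mm above the table, 30 mm from the bend towards the stand's -x and 30 mm higher.
- lamp: Loose viewer lamp, 150 to 290 g, upright and round, 98 mm tall: brass skirt 38 mm in diameter from 0 to 30 mm (open below: lip 23 mm inner diameter and 5 mm high, then a 32 mm bore, 30 mm deep in all), cream lamp house 52 mm in diameter from 30 to 58 mm, black grip neck 28 mm in diameter from 58 to 98 mm. Origin: centre of the mouth; z towards the neck.
- lamp_mouth (a point): Centre of the lamp skirt's mouth, at its lower edge. Axes as the lamp's.
- lamp_grip (a point): Centre of the lamp's grip neck, 80 mm above the mouth.
- splicer: Bystander: cream bakelite film splicer, 100 x 200 mm, 40 mm high. Origin: centre of its underside.
- reel: Bystander: rusted steel film reel lying flat, 150 mm in diameter, 18 mm high. Origin: centre of its underside.
- can_lid: Bystander: grey tin can lid lying open side up, 104 mm in diameter, 12 mm high. Origin: centre of its underside.
- loupe: Bystander: jade glass loupe, 42 mm in diameter, 34 mm high. Origin: centre of its underside.
- rewind_handle: Bystander: flat steel crank 110 mm long (along y) with an ebony knob 53 mm high at its +y end. Origin: centre of its underside.
- spigot: Fixed brass spigot on the block, 20 mm in diameter and 26 mm long, the last 6 mm tapering to 13 mm diameter; a 9 mm copper spring pin sticks out 12 mm further (to 38 mm above the seat). Two steel catch balls stand out of its +y and -y sides, 14 mm above the seat, to 13.5 mm from the axis. Origin and axes as the seat's.
Things that resemble listed ones, but are neither listed nor needed, are in the scene too. Of the things that look like the tag, the smaller one is meant. Leave any purple look-alike of the mount alone.

How it is judged:
On the way, in this order (a step that is already met when the one before it is completed fails the run):
1. the tag hangs by its eye on the hook, released and still (distance between tag_eye and hook_bend below 0.024 m and contact force between tag and hook above 0.15 N and contact force between the fingers and tag below 0.05 N and linear speed of tag below 0.08 m/s), for 0.3 s.
2. the lamp is snapped onto the mount and held fully home by the gripper (value of joint spring_pin above 0.006 m and z of lamp_mouth in the frame of seat between -0.003 and 0.0025 m and distance between lamp_mouth and seat below 0.005 m and angle between the z axis of lamp and the z axis of seat, either way round below 0.1 rad and value of joint each of catch_left, catch_right below 0.0012 m and contact force between the fingers and lamp above 2 N), for 0.3 s.
At the end, for the whole second after the job is handed in: Tag hangs still on the hook: eye centre under 24 mm from the bend, fingers off it. Lamp held by the fingers (over 2 N), home: mouth under 5 mm from the seat centre and 2.5 mm along its axis, axes within 0.10 rad, spring pin in over 6 mm, catch balls out again (under 1.2 mm) (all of step 1 and all of step 2); the arm keeps its last pose, push and grip.
It fails at once if the cream splicer is moved more than 30 mm (distance of splicer from where it was at the start of the episode above 0.03 m).
It fails at once if the rusted reel is moved more than 30 mm (distance of reel from where it was at the start of the episode above 0.03 m).
It fails at once if the can lid is moved more than 30 mm (distance of can_lid from where it was at the start of the episode above 0.03 m).
It fails at once if the loupe is moved more than 30 mm (distance of loupe from where it was at the start of the episode above 0.03 m).
It fails at once if the rewind handle is moved more than 30 mm (distance of rewind_handle from where it was at the start of the episode above 0.03 m).
It also fails if it takes over 58 s, if anything falls off the work surface, if the arm or the gripper's body presses on something with over 40 N, if the wrist force passes 120 N, or if a joint passes its speed limit or range.

### The arm

A 6-joint arm with a two-finger parallel gripper is mounted at the origin on the work surface. World frame = base frame: x ahead of the robot, y to its left, z up, the work surface at z = 0. Lengths are in m, angles in rad, forces in N, time in s.
With the tool pointing down it reaches from about 0.375 to 0.9 m from the base axis. Payload 3.1 kg.
Tool frame: the origin (TCP) lies at the centre of the arm's flange, where the gripper is bolted on; the fingertips stand 173 mm ahead of it and the grasp point (between the pads) lies 155 mm ahead of it (tip_extent is the distance from the TCP to the fingertips, in m); z points along the fingers, y is the direction in which the jaws open and shut (so a half turn about z gives the same grasp; the last joint's range is limited). The gripper opens to 85 mm and grips with 20 to 120 N. Pads are 22 mm wide; open, the fingers measure 114 mm over their backs; the gripper's body (76 mm by 85 mm) begins 54 mm behind the grasp point. The pads swing forward as they close: fully open they stand 13 mm farther back than shut.
Start: joints at [1.127, 0.527, 1.433, -0, 1.181, -0.178], TCP at [0.164, 0.603, 0.405] pointing down, gripper open.
Joint ranges: [-3.08, 3.08], [-0.75, 2.2], [0.22, 2.44], [-1.43, 4.57], [0, 2.65], [-2.85, 2.85]. Speed limits (rad/s): [2.79, 2.79, 3.14, 3.14, 3.14, 3.14].

### API

Orientations are given as a unit quaternion [x, y, z, w].
In Python, from station import sense, snapshot, sign_off, tip_extent gives the robot as it stands. The module is installed in compiled form; this text tells all that it offers.
- The arm moves only by the tool servo_tool, never from a script. Its argument "rows" is a list of rows, each a list of 3 entries, a list of its own where there are three numbers: the shift along the tool's x, y, z in mm, then the turn about the tool's z in degrees, then the opening, from -1 (shut) to 1 (fully open), so that 0 is half open. A call has 1 to 8 rows; each row is the pose to reach, as a shift and turn from the pose measured when the call began, along the tool's axes at that moment; what a row does not reach only later rows make up. A row lasts 1/10 s, in which the tool goes at most 50 mm and 8.59 degrees, less where a joint would pass 70% of its speed; a pose out of reach is approached as far as the arm can. A call with a gripper value outside its range is refused whole. The fingers move at their own pace and stop on an object; "force" is the grip in N (left out, the last holds). Time passes only in rows, so rows that repeat a pose let the fingers close. It gives the time, the measured TCP pose, the force and the opening at its end, in the units of the state.
- sense(): the state, without advancing time (a new reading comes with each control period).
- snapshot(name): name is "side" or "top" or "wrist"; returns a dict with "image" (384x512x3 uint8, blue, green, red), "z_map" (384x512 float32, m along the optical axis (not along the pixel's ray), 0 where there is no reading), "vertical_fov" (degrees; the focal length in pixels is half the picture's height over the tangent of half this angle, whatever the lens; pixels are square), "cx", "cy" (the principal point, pixels), "cam_to_world" (4x4, takes a point from camera to world coordinates). Camera axes: x right, y down, z forward; pixel columns grow to the right and rows downward; lengths in m; the calibration is good to about 2 mm. A picture is of the moment at which its call begins.
- sign_off(): hands the job in, once; it reports no verdict.
The state is a dict: "t": time; "q": joint angles; "qd": joint speeds; "tau": joint torques, N m; "tcp_pos": TCP position; "tool_rot": TCP orientation; "force": force on the tool from outside, world axes, zero at the start; "ft_torque": the same for the moment, N m; "finger_gap": opening from 0.0 (shut) to 1.0 (fully open).
Only numpy, scipy, OpenCV 4.12 (cv2) and the standard library are available. Lean on these libraries where they do the work, as an engineer would, in place of code of your own. Each camera call takes 0.05 s, during which the arm holds its last target. There are 200 camera calls.

## Working session

There is one attempt and no reset: what is moved stays moved. The work goes in short steps, Python scripts to look and compute and a tool call to move; the robot and the scene stay as the last step left them, time stands still between calls to the robot, and variables do not carry over. Pictures are saved under pics/ and viewed, about 8 in all and at most 12, crops included, and the job is handed in when it is done.

Besides the shell and the picture viewer there is one more tool, called after "Emit:" by a JSON object that holds its "name" and its "arguments". servo_tool: Moves the arm, as the interface text tells. Its arguments: {"type":"object","properties":{"rows":{"type":"array"},"force":{"type":"number"}},"required":["rows"]}

```bash
mkdir -p pics; cat > h.py <<'E'
import numpy as np, cv2
from station import sense, snapshot, sign_off, tip_extent
from scipy.spatial.transform import Rotation as R
def cam(n):
    s=snapshot(n); im=s["image"]; z=s["z_map"]; h=im.shape[0]
    f=h/2/np.tan(np.radians(s["vertical_fov"])/2)
    v,u=np.mgrid[:h,:im.shape[1]]
    P=np.stack([(u-s["cx"])/f*z,(v-s["cy"])/f*z,z],-1)
    M=np.array(s["cam_to_world"]); W=P@M[:3,:3].T+M[:3,3]; W[z==0]=np.nan
    return im,W,M,f,s
E
python3 - <<'E'
from h import *
print(tip_extent, sense())
a=[]
for n in("top","side"):
    im,W,M,f,s=cam(n); np.savez(n+'0.npz',im=im,W=W,M=M,f=f,c=[s["cx"],s["cy"]]); print(n,M.round(3).tolist(),f)
    cv2.imwrite(f'pics/{n}0.png',cv2.resize(im,(800,600)))
E
```

```text
0.1734 {'t': 0.0, 'q': array([ 1.12651567e+00,  5.28475260e-01,  1.43391721e+00,  2.24744718e-05,
        1.18135756e+00, -1.78487967e-01]), 'qd': array([-8.06895383e-04, -1.75219805e-03, -4.53694467e-05, -1.19035614e-03,
        6.49236505e-04,  1.82300330e-04]), 'tau': array([-7.50945346e-04, -4.42346942e+01, -1.78024381e+01, -1.77695938e-04,
        8.54522281e-03,  8.10853635e-06]), 'tcp_pos': array([0.16398308, 0.60274795, 0.40372287]), 'tool_rot': array([ 1.32509661e-01,  9.91181127e-01, -1.02363028e-03, -3.40376213e-04]), 'force': array([ 0.51249663, -0.58416253,  0.43787259]), 'ft_torque': array([ 0.02006051,  0.04818875, -0.0016314 ]), 'finger_gap': 1.0005905829313482}
top [[-0.023, -0.994, 0.111, 0.48], [-1.0, 0.023, 0.001, 0.0], [-0.003, -0.111, -0.994, 1.114], [0.0, 0.0, 0.0, 1.0]] 410.2278615564018
side [[0.972, -0.158, 0.175, 0.416], [-0.235, -0.631, 0.739, -0.744], [-0.007, -0.76, -0.65, 0.792], [0.0, 0.0, 0.0, 1.0]] 401.0059217393575
```

View pics/top0.png

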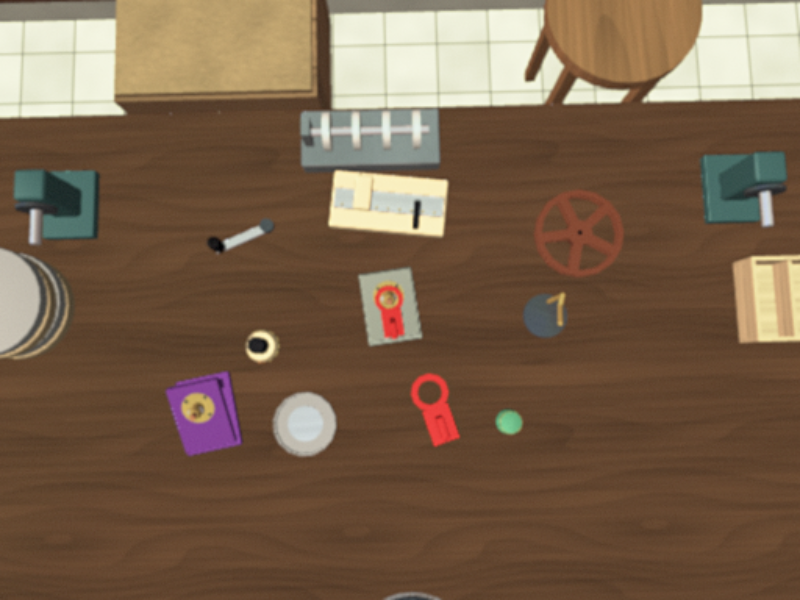

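View pics/side0.png

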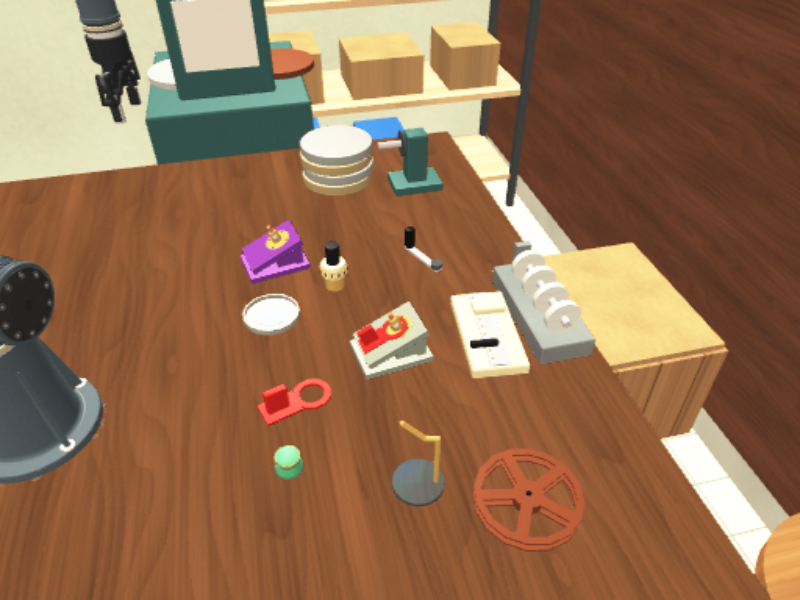

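```bash
python3 - <<'E'
from h import *
for n in("top","side"):
    d=np.load(n+'0.npz'); im,W=d['im'],d['W']; hsv=cv2.cvtColor(im,cv2.COLOR_BGR2HSV)
    H,S,V=[hsv[...,i].astype(int) for i in range(3)]
    box=lambda x0,x1,y0,y1:np.pad(np.ones((y1-y0,x1-x0),bool),((y0,384-y1),(x0,512-x1)))
    k=512/800
    B=dict(top=dict(mount=(355,425,262,350),hook=(515,575,285,345),lamp=(240,285,325,368)),
      side=dict(mount=(345,440,300,380),hook=(385,450,412,505),lamp=(315,352,235,295)))[n]
    for o,b in B.items():
        m=box(*[int(x*k) for x in b])
        red=((H<6)|(H>174))&(S>180)&m; brass=(H>10)&(H<28)&(S>110)&(V>140)&m
        if o=='mount':
            m1=red; P=W[m1]; print(n,'tag',m1.sum(),np.nanmean(P,0).round(4))
            # tag plate vs fin
            c,(w,hh),a=cv2.minAreaRect(P[:,:2].astype(np.float32)); print('  rect',c,w,hh,a, 'z',np.nanpercentile(P[:,2],[5,50,95]))
            q=P[P[:,2]>np.nanpercentile(P[:,2],85)]
            g=(S<60)&m&(W[...,2]>.03); Q=W[g]; A=np.c_[Q[:,:2],np.ones(len(Q))]
            co=np.linalg.lstsq(A,Q[:,2],rcond=None)[0]; r=Q[:,2]-A@co; A2=A[abs(r)<.004];Q2=Q[abs(r)<.004]
            co=np.linalg.lstsq(A2,Q2[:,2],rcond=None)[0]
            print('  slope plane',co.round(4),'deg',np.degrees(np.arctan(np.hypot(*co[:2]))),'yaw',np.degrees(np.arctan2(co[1],co[0])),len(Q2))
            rc=cv2.minAreaRect(Q2[:,:2].astype(np.float32));print('  toprect',rc)
            P=W[brass&(W[...,2]>.04)];print('  brass',len(P),np.nanmean(P,0).round(4),'zmax',P[P[:,2].argmax()].round(4))
        if o=='hook':
            P=W[brass&(W[...,2]>.02)]; zz=P[:,2]
            print(n,'hook brass',len(P))
            print(P[np.argsort(zz)][::max(1,len(P)//25)].round(3).tolist())
            f=m&(W[...,2]>.008)&(W[...,2]<.018); print('  foot',np.nanmean(W[f],0),cv2.minEnclosingCircle(W[f][:,:2].astype(np.float32)))
        if o=='lamp':
            for nm,lo,hi in(('neck',.09,.11),('house',.05,.062),('skirt',.005,.028)):
                f=m&(W[...,2]>lo)&(W[...,2]<hi); P=W[f]
                if len(P)>3: print(n,'lamp',nm,len(P),P.mean(0).round(4),cv2.minEnclosingCircle(P[:,:2].astype(np.float32)))
E
```

```text
top tag 263 [0.5692 0.0196 0.056 ]
  rect (0.5734239220619202, 0.02331697568297386) 0.08290289342403412 0.026966555044054985 19.93912696838379 z [0.03869532 0.05379399 0.07597964]
  slope plane [ 0.4     0.055  -0.1828] deg 21.98636072288046 yaw 7.824854563245422 754
  toprect ((0.5872455835342407, 0.021584991365671158), (0.10788387805223465, 0.08378815650939941), 7.424609184265137)
  brass 116 [0.6004 0.0247 0.0691] zmax [0.5891 0.024  0.0983]
top hook brass 84
[[0.593, -0.249, 0.023], [0.589, -0.249, 0.034], [0.594, -0.25, 0.045], [0.59, -0.25, 0.056], [0.591, -0.249, 0.068], [0.587, -0.252, 0.079], [0.591, -0.25, 0.09], [0.587, -0.248, 0.105], [0.594, -0.25, 0.107], [0.591, -0.25, 0.108], [0.574, -0.246, 0.109], [0.576, -0.251, 0.109], [0.569, -0.244, 0.11], [0.579, -0.249, 0.111], [0.576, -0.246, 0.111], [0.574, -0.243, 0.112], [0.588, -0.251, 0.113], [0.586, -0.251, 0.113], [0.566, -0.247, 0.116], [0.563, -0.241, 0.12], [0.558, -0.24, 0.124], [0.556, -0.239, 0.127], [0.563, -0.244, 0.128], [0.555, -0.24, 0.131], [0.553, -0.24, 0.133], [0.55, -0.239, 0.137], [0.543, -0.238, 0.138
[... 1294 characters left out ...]
, 0.109], [0.579, -0.251, 0.109], [0.58, -0.252, 0.111], [0.57, -0.244, 0.114], [0.56, -0.247, 0.117], [0.562, -0.247, 0.12], [0.555, -0.244, 0.124], [0.555, -0.243, 0.127], [0.55, -0.245, 0.131], [0.548, -0.244, 0.133], [0.547, -0.238, 0.136], [0.541, -0.238, 0.138]]
  foot [ 0.56482419 -0.24735871  0.01044677] ((0.5653398036956787, -0.2453991025686264), 0.0374828465282917)
side lamp neck 56 [0.5231 0.2309 0.0966] ((0.5223550200462341, 0.23290209472179413), 0.014547151513397694)
side lamp house 114 [0.5224 0.2238 0.056 ] ((0.5231115818023682, 0.23375660181045532), 0.027132278308272362)
side lamp skirt 66 [0.5233 0.2209 0.0146] ((0.5246261358261108, 0.2210010588169098), 0.025496771559119225)
```

```bash
cat >> h.py <<'E'
def go(p,jaw,s=None):
    """shift (mm, tool axes) and turn (deg) bringing the grasp point to world p and the jaw axis to yaw jaw (deg)"""
    s=s or sense(); T=R.from_quat(s['tool_rot']).as_matrix(); g=s['tcp_pos']+.155*T[:,2]
    d=T.T@(np.array(p)-g)*1000
    y=np.degrees(np.arctan2(T[1,1],T[0,1])); t=-((jaw-y+90)%180-90)
    print('grasp',g.round(4),'jaw',round(y,2),'z',T[:,2].round(3),'F',s['force'].round(2),'gap',round(s['finger_gap'],3),'t',s['t'],'-> shift',d.round(1),'turn',round(t,2))
E
python3 -c "
from h import *
go((.545,.016,.249),98)"
```

```text
grasp [0.1639 0.6025 0.2488] jaw 74.77 z [-0.001 -0.002 -1.   ] F [0.27 0.56 0.26] gap 0.996 t 0.1 -> shift [-521.8 -465.8    0.6] turn -23.23
```

Emit:
{"name": "servo_tool", "arguments": {"rows": [[[-522,-466,0],-23.2,1],[[-522,-466,0],-23.2,1],[[-522,-466,0],-23.2,1],[[-522,-466,0],-23.2,1],[[-522,-466,0],-23.2,1],[[-522,-466,0],-23.2,1],[[-522,-466,0],-23.2,1],[[-522,-466,0],-23.2,1]]}}

```text
t: 0.9
tcp_pos: [0.3811, 0.268, 0.4045]
tool_rot: [-0.07, 0.998, -0.001, -0.001]
force: [0.9, 0.1, -0.5]
finger_gap: 1.0
```

```bash
python3 -c "
from h import *
go((.545,.016,.249),98)"
```

```text
grasp [0.3809 0.2677 0.2495] jaw 97.98 z [-0.001 -0.002 -1.   ] F [ 0.94  0.13 -0.5 ] gap 1.0 t 0.9 -> shift [-127.5 -272.1    0.8] turn -0.02
```

Emit:
{"name": "servo_tool", "arguments": {"rows": [[[-127,-272,0],0,1],[[-127,-272,0],0,1],[[-127,-272,0],0,1],[[-127,-272,0],0,1],[[-127,-272,0],0,1],[[-127,-272,0],0,1],[[-127,-272,0],0,1],[[-127,-272,0],0,1]]}}

```text
t: 1.7
tcp_pos: [0.545, 0.015, 0.4041]
tool_rot: [-0.068, 0.998, -0.001, -0.001]
force: [-0.4, 0.1, -0.5]
finger_gap: 1.0
```

```bash
python3 - <<'E'
from h import *
im,W,M,f,s=cam('wrist'); np.savez('wrist1.npz',im=im,W=W); cv2.imwrite('pics/wrist1.png',im)
hsv=cv2.cvtColor(im,cv2.COLOR_BGR2HSV);H,S,V=[hsv[...,i].astype(int) for i in range(3)]
red=(((H<6)|(H>174))&(S>150)&(V>60)&(W[...,2]>.025)&(W[...,2]<.1))
P=W[red]; print(red.sum(),P.mean(0))
v,u=np.nonzero(red); print(u.min(),u.max(),v.min(),v.max())
n=np.array([-np.sin(.384)*np.cos(.137),-np.sin(.384)*np.sin(.137),np.cos(.384)])
h=(P-[.602,.023,.058])@n; print(np.percentile(h,[2,20,50,80,98]).round(4))
F=P[h>.030]; print('fin top',len(F),F.mean(0).round(4),cv2.minAreaRect((F[:,:2]*1000).astype(np.float32)))
E=P[h<.012]; print('plate',E.mean(0).round(4),cv2.minAreaRect((E[:,:2]*1000).astype(np.float32)))
b=(H>8)&(H<30)&(S>90)&(W[...,2]>.045)&(W[...,2]<.11)&(abs(W[...,0]-.6)<.05)&(abs(W[...,1]-.02)<.05)
Q=W[b]; hb=(Q-[.602,.023,.058])@n; 
for lo,hi in((-.003,.004),(.018,.03),(.033,.045)): 
    q=Q[(hb>lo)&(hb<hi)]; print('brass',lo,len(q),q.mean(0).round(4) if len(q) else '', cv2.minEnclosingCircle((q[:,:2]*1000).astype(np.float32)) if len(q) else '')
go((.545,.016,.249),98)
E
```

```text
2273 [0.56662556 0.01929283 0.05509367]
203 286 0 244
[0.0041 0.0051 0.0058 0.0069 0.0382]
fin top 342 [0.5364 0.0136 0.0718] ((475.49053955078125, -14.920036315917969), (174.98583984375, 15.882789611816406), 25.33072280883789)
plate [0.5722 0.0203 0.052 ] ((573.90966796875, 20.282447814941406), (80.31861114501953, 44.228973388671875), 7.811548233032227)
brass -0.003 795 [0.602  0.0236 0.0604] ((598.8040161132812, 23.657995223999023), 25.538204193115234)
brass 0.018 264 [0.591  0.0225 0.0809] ((593.103271484375, 22.33819580078125), 10.516349792480469)
brass 0.033 78 [0.5857 0.022  0.0942] ((586.11962890625, 22.225000381469727), 4.435405254364014)
grasp [0.5437 0.0161 0.2491] jaw 97.92 z [-0.003 -0.001 -1.   ] F [-0.54 -0.17  0.74] gap 1.001 t 1.75 -> shift [-1.3 -0.3  0.1] turn -0.08
```

View pics/wrist1.png

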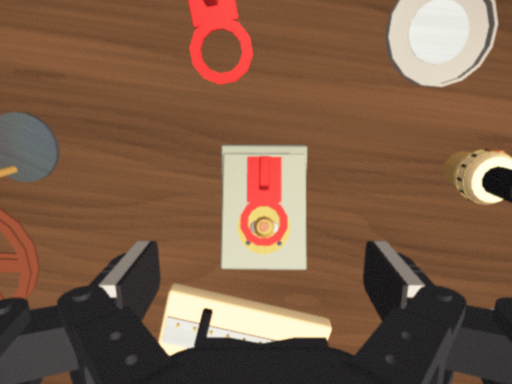

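Emit:
{"name": "servo_tool", "arguments": {"rows": [[[0,0,40],0,-0.3],[[0,0,90],0,-0.3],[[0,0,140],0,-0.3],[[0,0,165],0,-0.3],[[0,0,175],0,-0.3],[[0,0,179],0,-0.3],[[0,0,179],0,-0.3],[[0,0,179],0,-0.3]], "force": 50}}

```text
t: 2.55
tcp_pos: [0.5441, 0.0163, 0.2267]
tool_rot: [-0.069, 0.998, -0.001, -0.0]
force: [-0.1, 0.4, -0.8]
finger_gap: 0.352
```

```bash
python3 - <<'E'
from h import *
go((.543,.016,.070),97.8)
im,*_=cam('wrist'); cv2.imwrite('pics/w2.png',im)
E
```

```text
grasp [0.5441 0.0161 0.0717] jaw 97.96 z [-0.    -0.002 -1.   ] F [-0.15  0.4  -0.78] gap 0.352 t 2.55 -> shift [1.1 0.1 1.7] turn 0.16
```

View pics/w2.png

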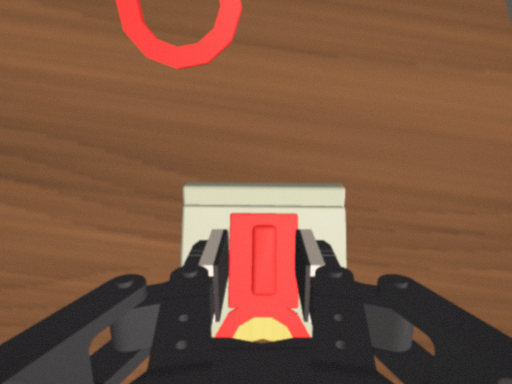

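The fin (264, 258) lies centred between the pads (213 and 312). Closing.

Emit:
{"name": "servo_tool", "arguments": {"rows": [[[1,0,1],0,-0.6],[[1,0,1],0,-1],[[1,0,1],0,-1],[[1,0,1],0,-1],[[1,0,1],0,-1],[[1,0,1],0,-1]], "force": 50}}

```text
t: 3.2
tcp_pos: [0.5435, 0.016, 0.2271]
tool_rot: [-0.069, 0.998, -0.001, 0.001]
force: [-0.8, 0.3, 6.8]
finger_gap: 0.105
```

```bash
python3 - <<'E'
from h import *
go((.543,.016,.070),97.8)
E
```

```text
grasp [0.5438 0.0157 0.0721] jaw 97.93 z [ 0.002 -0.002 -1.   ] F [-0.81  0.31  6.78] gap 0.105 t 3.2 -> shift [0.8 0.4 2.1] turn 0.13
```

Emit:
{"name": "servo_tool", "arguments": {"rows": [[[4,0,-9],0,-1],[[8,0,-20],0,-1],[[14,0,-35],0,-1],[[20,0,-50],0,-1],[[26,0,-65],0,-1],[[30,0,-100],0,-1],[[30,0,-130],0,-1],[[30,0,-130],0,-1]]}}

```text
t: 4.0
tcp_pos: [0.5141, 0.0119, 0.3615]
tool_rot: [-0.069, 0.998, -0.002, 0.005]
force: [0.8, 0.5, -0.6]
finger_gap: 0.107
```

```bash
python3 - <<'E'
from h import *
go((.45,-.20,.25),75)
im,W,M,f,s=cam('wrist'); cv2.imwrite('pics/w3.png',im); np.savez('w3.npz',im=im,W=W)
hsv=cv2.cvtColor(im,cv2.COLOR_BGR2HSV);H,S,V=[hsv[...,i].astype(int) for i in range(3)]
red=(((H<6)|(H>174))&(S>150)&(V>60)&(W[...,2]>.12)); P=W[red]; s=sense();T=R.from_quat(s['tool_rot']).as_matrix()
L=(P-s['tcp_pos'])@T-[0,0,.155]; print(len(P)); 
for a in np.arange(-.07,.05,.01):
    q=L[(L[:,0]>a)&(L[:,0]<a+.01)]
    if len(q): print(round(a,2),len(q),(np.percentile(q[:,2],[5,50,95])*1000).round(1),(np.percentile(q[:,1],[2,98])*1000).round(1))
E
```

```text
grasp [0.5157 0.0113 0.2065] jaw 97.93 z [ 0.011 -0.004 -1.   ] F [ 0.77  0.5  -0.57] gap 0.107 t 4.0 -> shift [  93.8 -200.4  -43.4] turn 22.93
3265
-0.04 354 [15.3 16.8 18.5] [-6.5  4.6]
-0.03 129 [17.3 18.6 19.7] [-6.   4.1]
-0.02 36 [-11.5  -7.3  -6.2] [-5.4  3.5]
-0.01 737 [-9.6 -6.1 29.9] [-16.5  14.1]
0.0 1637 [-4.4 31.4 34.1] [-16.7  14.6]
0.01 372 [-0.6  1.1  3.5] [-5.6  3.7]
```

View pics/w3.png

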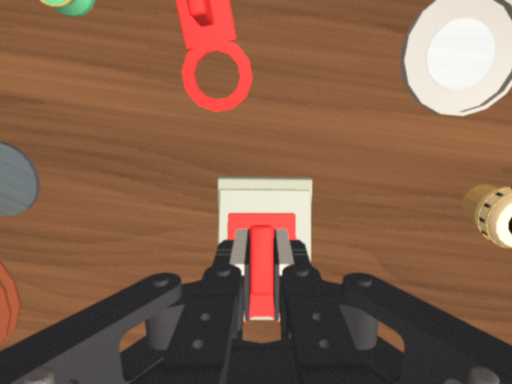

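```bash
python3 - <<'E'
from h import *
go((.460,-.216,.190),75)
d=np.load('w3.npz'); im,W=d['im'],d['W']
hsv=cv2.cvtColor(im,cv2.COLOR_BGR2HSV);H,S,V=[hsv[...,i].astype(int) for i in range(3)]
red=(((H<6)|(H>174))&(S>150)&(V>60)&(W[...,2]>.12)); s=sense();T=R.from_quat(s['tool_rot']).as_matrix()
L=((W[red]-s['tcp_pos'])@T-[0,0,.155])*1000
q=L[(L[:,0]>-24)&(L[:,2]<8)]; print(np.percentile(q,[1,50,99],axis=0).round(1),np.degrees(np.arctan(np.polyfit(q[:,0],q[:,2],1))))
q=L[(L[:,2]>12)]; print(np.percentile(q,[1,50,99],axis=0).round(1), np.degrees(np.arctan(np.polyfit(q[:,0],q[:,2],1)[0])))
E
```

```text
grasp [0.5146 0.0115 0.2046] jaw 97.93 z [ 0.007 -0.003 -1.   ] F [-0.27 -0.27  0.19] gap 0.106 t 4.05 -> shift [  85.5 -217.8   14.9] turn 22.93
[[-10.7  -5.6 -20.1]
 [  2.6  -1.1  -3.4]
 [ 14.9   3.7   3.7]] [ 24.08464039 -77.60268472]
[[-36.5 -17.5  15.2]
 [  3.8  -1.2  31.6]
 [  9.1  15.2  34.8]] 22.061705256152575
```

Emit:
{"name": "servo_tool", "arguments": {"rows": [[[86,-212,-10],22.9,-1],[[86,-212,-10],22.9,-1],[[86,-212,-10],22.9,-1],[[86,-212,-10],22.9,-1],[[86,-212,-10],22.9,-1],[[86,-212,-10],22.9,-1],[[86,-212,-10],22.9,-1],[[86,-212,-10],22.9,-1]]}}

```text
t: 4.85
tcp_pos: [0.4571, -0.2086, 0.3691]
tool_rot: [0.13, 0.992, -0.0, 0.003]
force: [-0.3, -0.1, 0.1]
finger_gap: 0.105
```

```bash
python3 - <<'E'
from h import *
go((.468,-.218,.172),75)
im,W,M,f,s=cam('side'); cv2.imwrite('pics/s4.png',cv2.resize(im[150:340,170:360],(760,760))[:600]); np.savez('s4.npz',im=im,W=W)
E
```

```text
grasp [ 0.4579 -0.2088  0.2141] jaw 75.07 z [ 0.005 -0.001 -1.   ] F [-0.34 -0.11  0.13] gap 0.105 t 4.85 -> shift [-11.9  -6.3  42.2] turn 0.07
```

View pics/s4.png

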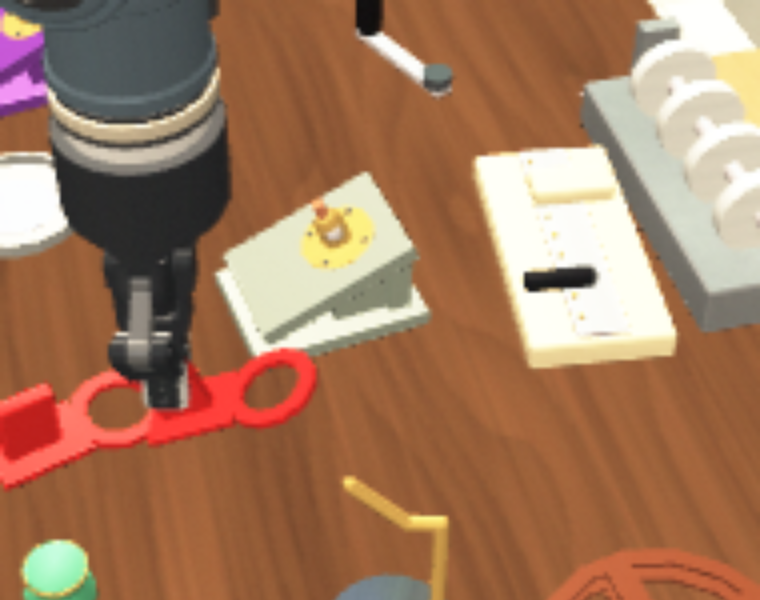

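```bash
python3 - <<'E'
from h import *
d=np.load('s4.npz'); im,W=d['im'],d['W']
hsv=cv2.cvtColor(im,cv2.COLOR_BGR2HSV);H,S,V=[hsv[...,i].astype(int) for i in range(3)]
red=(((H<6)|(H>174))&(S>150)&(V>60)&(W[...,2]>.14)); P=W[red]
s=sense();T=R.from_quat(s['tool_rot']).as_matrix()
L=((P-s['tcp_pos'])@T-[0,0,.155])*1000
q=L[(L[:,0]<-22)]; print(len(q),np.percentile(q,[1,50,99],axis=0).round(1))
print('ring centre est x',q[:,0].min()+23*.927, np.degrees(np.arctan(np.polyfit(q[:,0],q[:,2],1)[0])))
b=(H>10)&(H<28)&(S>110)&(V>120)&(W[...,1]<-.2)&(W[...,2]>.095)&(W[...,0]<.62)
Q=W[b]; u=np.array([.966,-.259]); a=(Q[:,:2]-[.566,-.245])@u; l=(Q[:,:2]-[.566,-.245])@[.259,.966]
for k in np.arange(-.03,.04,.005):
    m=(a>=k)&(a<k+.005)
    if m.any(): print(round(k*1000),m.sum(),(l[m].mean()*1000).round(1),(Q[m,2].max()*1000).round(1),(Q[m,2].min()*1000).round(1))
E
```

```text
281 [[-72.2 -22.4   4.2]
 [-45.4  -2.3  15.9]
 [-22.9  21.8  24.8]]
ring centre est x -51.04112321214912 20.937910020060812
-30 3 -1.1 139.6 134.6
-25 9 -1.1 139.9 134.4
-20 14 -1.3 137.3 125.7
-15 9 -2.4 132.2 121.3
-10 14 -1.9 127.0 113.6
-5 10 -2.0 121.3 110.4
0 9 -1.9 115.5 108.4
5 12 -2.7 113.3 103.4
10 6 -3.0 109.0 103.3
15 6 -4.4 112.3 104.6
20 13 -3.4 110.3 97.5
25 6 -2.0 108.6 97.3
```

Emit:
{"name": "servo_tool", "arguments": {"rows": [[[-6,-6,22],0,-1],[[-12,-6,42],0,-1],[[-12,-6,42],0,-1],[[-12,-6,42],0,-1],[[-12,-6,42],0,-1]]}}

```text
t: 5.4
tcp_pos: [0.4678, -0.2167, 0.3281]
tool_rot: [0.129, 0.992, -0.001, 0.003]
force: [0.4, -0.4, 0.4]
finger_gap: 0.105
```

```bash
python3 - <<'E'
from h import *
go((.511,-.230,.120),75)
im,W,M,f,s=cam('side'); cv2.imwrite('pics/s5.png',cv2.resize(im[200:340,170:340],(680,560)))
E
```

```text
grasp [ 0.4687 -0.217   0.1731] jaw 75.19 z [ 0.006 -0.002 -1.   ] F [ 0.39 -0.38  0.44] gap 0.105 t 5.4 -> shift [-43.8  -1.7  53.4] turn 0.19
```

View pics/s5.png

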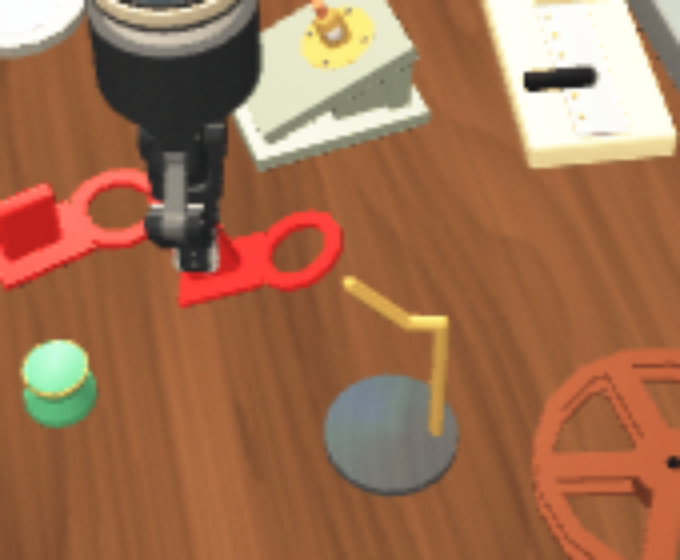

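The eye (302, 250) lies right on the extension of the slanting rod (348, 282)–(410, 322). Sliding it down the rod.

Emit:
{"name": "servo_tool", "arguments": {"rows": [[[-10,-1,10],0,-1],[[-20,-1,20],0,-1],[[-30,-1,30],0,-1],[[-40,-2,40],0,-1],[[-48,-2,48],0,-1],[[-48,-2,51],0,-1],[[-46,-2,53],0,-1],[[-44,-2,53],0,-1]]}}

```text
t: 6.25
tcp_pos: [0.5096, -0.2299, 0.2752]
tool_rot: [0.129, 0.992, -0.0, 0.003]
force: [-0.4, 0.6, -0.5]
finger_gap: 0.105
```

```bash
python3 - <<'E'
from h import *
go((.511,-.230,.120),75)
im,W,M,f,s=cam('side'); cv2.imwrite('pics/s6.png',cv2.resize(im[200:340,170:340],(680,560)))
E
```

```text
grasp [ 0.5104 -0.2302  0.1202] jaw 75.17 z [ 0.005 -0.001 -1.   ] F [-0.38  0.58 -0.48] gap 0.105 t 6.25 -> shift [-0.5  0.3  0.2] turn 0.17
```

View pics/s6.png

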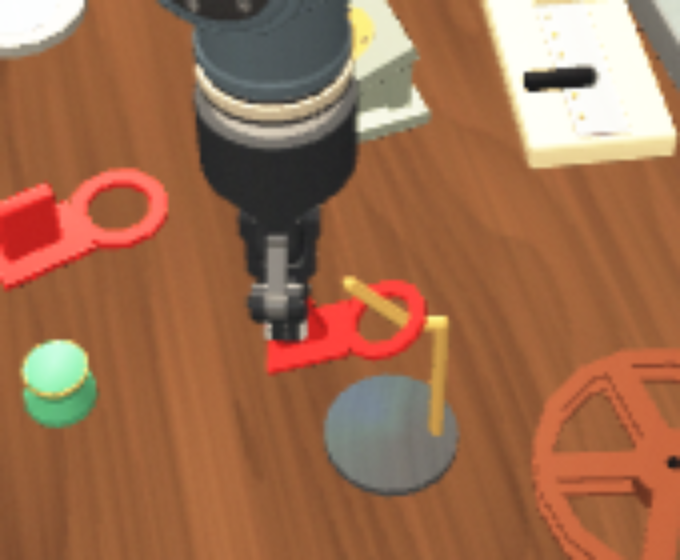

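Threaded: the tip (350, 285) sticks up through the eye and the far rim lies just behind the bend. Lower a touch, then release.

Emit:
{"name": "servo_tool", "arguments": {"rows": [[[0,0,2],0,-1],[[0,0,3],0,-0.7],[[0,0,3],0,-0.3],[[0,0,3],0,0],[[0,0,3],0,0.1],[[0,0,3],0,0.1],[[0,0,3],0,0.1],[[0,0,3],0,0.1]]}}

```text
t: 7.1
tcp_pos: [0.5093, -0.2298, 0.2725]
tool_rot: [0.129, 0.992, -0.0, 0.003]
force: [0.3, 0.2, 0.7]
finger_gap: 0.551
```

Emit:
{"name": "servo_tool", "arguments": {"rows": [[[15,0,0],0,0.1],[[40,0,0],0,0.1],[[60,0,-30],0,0.1],[[60,0,-70],0,0.1],[[60,0,-100],0,0.1],[[60,0,-100],0,0.1]]}}

```text
t: 7.7
tcp_pos: [0.4517, -0.2151, 0.3762]
tool_rot: [0.129, 0.992, -0.003, 0.007]
force: [0.9, -0.4, -0.4]
finger_gap: 0.551
```

```bash
python3 - <<'E'
from h import *
im,W,M,f,s=cam('side'); cv2.imwrite('pics/s7.png',cv2.resize(im[200:340,170:340],(680,560)))
hsv=cv2.cvtColor(im,cv2.COLOR_BGR2HSV);H,S,V=[hsv[...,i].astype(int) for i in range(3)]
red=(((H<6)|(H>174))&(S>150)&(V>60)&(W[...,2]>.02)&(W[...,1]<-.18)); print(red.sum(),W[red].mean(0),W[red].min(0),W[red].max(0))
go((.524,.234,.22),90)
E
```

```text
220 [ 0.56871821 -0.25083173  0.06662604] [ 0.42623977 -0.2737047   0.03231953] [ 0.59115708 -0.23525636  0.28801288]
grasp [ 0.4527 -0.2154  0.2192] jaw 75.17 z [ 0.01  -0.005 -1.   ] F [ 0.22  0.14 -0.74] gap 0.547 t 7.75 -> shift [ 46.  452.7  -2.3] turn -14.83
```

View pics/s7.png

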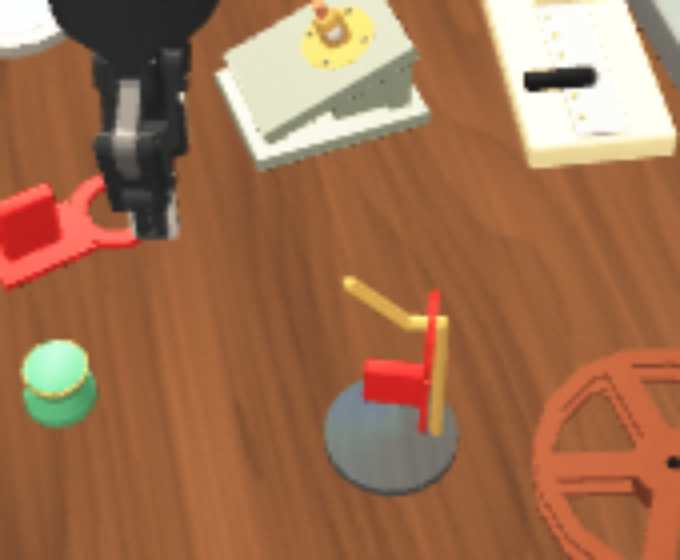

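```bash
python3 - <<'E'
from h import *
for n in('side','top'):
    im,W,M,f,s=cam(n)
    hsv=cv2.cvtColor(im,cv2.COLOR_BGR2HSV);H,S,V=[hsv[...,i].astype(int) for i in range(3)]
    u=np.array([.966,-.259]); d=W[...,:2]-[.566,-.245]; a=d@u*1000; l=d@np.array([.259,.966])*1000; z=W[...,2]*1000
    near=(abs(a)<50)&(abs(l)<40)
    red=((H<6)|(H>174))&(S>150)&(V>60)&near&(z>20)&(z<140)
    br=(H>10)&(H<28)&(S>110)&(V>120)&near&(z>20)
    for lo,hi in((20,40),(40,60),(60,85),(85,95),(95,105),(105,112),(112,120)):
        for nm,m in(('tag',red),('rod',br)):
            k=m&(z>=lo)&(z<hi)
            if k.sum()>2: print(n,nm,lo,k.sum(),np.percentile(a[k],[5,50,95]).round(1),np.percentile(l[k],[5,50,95]).round(1))
    print(n,'tag zmax',np.percentile(z[red],99), 'tag top', a[red&(z>110)].round(1)[:10])
E
```

```text
side tag 20 18 [-11.1   6.1  18. ] [-16.7  -3.   -1.3]
side rod 20 19 [20.9 24.9 27.6] [-5.6 -3.7 -1.7]
side tag 40 88 [-14.9   1.5  16.8] [-16.   -2.8  -0.6]
side rod 40 19 [21.9 24.3 27.1] [-5.1 -4.1 -2. ]
side tag 60 71 [-12.9   2.3  16.9] [-15.7  -0.    5.8]
side rod 60 26 [21.4 25.3 28.2] [-5.8 -3.7 -1.2]
side tag 85 4 [16.1 17.3 18.3] [-22.7 -22.5 -21.2]
side rod 85 8 [23.  25.  27.2] [-5.4 -3.5 -2.3]
side tag 95 9 [15.8 16.  18. ] [-22.5 -22.  -18.3]
side rod 95 17 [ 7.4 22.6 26.7] [-4.5 -3.7 -1.7]
side tag 105 12 [17.7 17.8 20.2] [-20.2 -14.5   1.6]
side rod 105 25 [-0.3 11.8 26. ] [-4.4 -2.9  0.9]
side tag 112 17 [17.8 19.9 22.4] [-8.8 -0.9  9.8]
side rod 112 20 [-7.2 -0.8  5.6] [-3.9 -2.5  2.7]
side tag zmax 117.10340183716302 tag top [20.5 22.6 20.2 22.3 20.1 22.2 20.  22.1 17.8 20. ]
top tag 20 5 [12.8 18.5 19.2] [ 5.3  9.7 12.4]
top tag 40 30 [-13.6   6.1  19.4] [ 2.7  6.7 15.5]
top tag 60 71 [-10.9   9.6  21.1] [-11.8   2.9  13. ]
top tag 85 11 [17.3 19.9 21.7] [-20.5  -9.8  22.1]
top tag 95 10 [17.5 20.5 24.6] [-21.9  17.5  21.8]
top tag 105 13 [18.3 21.5 24.9] [-14.2  14.1  18.8]
top rod 105 17 [ 9.8 15.7 29.2] [-3.2 -0.1  3.1]
top tag 112 16 [19.  20.6 22.9] [-14.   -1.1  11.8]
top rod 112 10 [ 0.3  4.6 13.5] [-0.9  1.2  3.8]
top tag zmax 118.34016792161016 tag top [24.5 21.5 22.5 22.9 22.9 24.2 20.3 20.6 20.6 21.4]
```

Emit:
{"name": "servo_tool", "arguments": {"rows": [[[46,453,-2],-22.8,0.5],[[46,453,-2],-22.8,0.5],[[46,453,-2],-22.8,0.5],[[46,453,-2],-22.8,0.5],[[46,453,-2],-22.8,0.5],[[46,453,-2],-22.8,0.5],[[46,453,-2],-22.8,0.5],[[46,453,-2],-22.8,0.5]]}}

```text
t: 8.65
tcp_pos: [0.5128, 0.1829, 0.3715]
tool_rot: [-0.07, 0.998, -0.001, 0.0]
force: [0.2, -0.8, 0.0]
finger_gap: 0.753
```

```bash
python3 - <<'E'
from h import *
go((.524,.234,.22),98)
E
```

```text
grasp [0.5129 0.1826 0.2165] jaw 97.98 z [ 0.001 -0.002 -1.   ] F [ 0.21 -0.85  0.01] gap 0.753 t 8.65 -> shift [-18.1  49.3  -3.6] turn -0.02
```

Emit:
{"name": "servo_tool", "arguments": {"rows": [[[-18,49,0],0,0.5],[[-18,49,0],0,0.5],[[-18,49,0],0,0.5],[[-18,49,45],0,0.4],[[-18,49,90],0,0.4],[[-18,49,120],0,0.4],[[-18,49,132],0,0.4],[[-18,49,132],0,0.4]], "force": 20}}

```text
t: 9.45
tcp_pos: [0.5233, 0.2321, 0.2374]
tool_rot: [-0.069, 0.998, -0.001, -0.002]
force: [-0.2, -0.4, 0.2]
finger_gap: 0.699
```

```bash
python3 - <<'E'
from h import *
go((.524,.234,.084),98)
im,W,M,f,s=cam('wrist'); cv2.imwrite('pics/w8.png',im)
s=sense();T=R.from_quat(s['tool_rot']).as_matrix(); L=((W-s['tcp_pos'])@T-[0,0,.155])*1000
hsv=cv2.cvtColor(im,cv2.COLOR_BGR2HSV);z=W[...,2]
m=(abs(z-.0575)<.002)&(abs(L[...,0])<35)&(abs(L[...,1])<35); print('house top',m.sum(),cv2.minEnclosingCircle(L[m][:,:2].astype(np.float32)))
E
```

```text
grasp [0.5226 0.2316 0.0824] jaw 97.87 z [-0.005 -0.003 -1.   ] F [-0.18 -0.45  0.16] gap 0.699 t 9.45 -> shift [-1.7  2.1 -1.6] turn -0.13
house top 3178 ((1.8967643976211548, 2.864804267883301), 24.296213150024414)
```

View pics/w8.png

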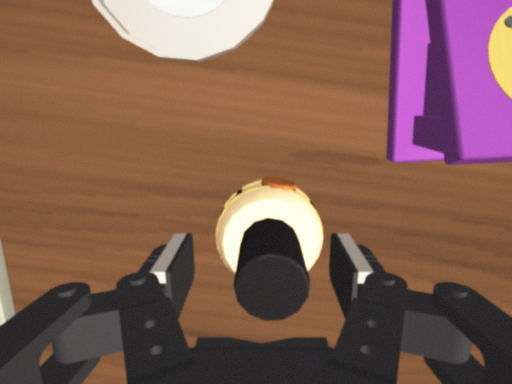

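The neck (272, 280) stands between the pads (190 and 333), about 2 mm off in y. Correct and close.

Emit:
{"name": "servo_tool", "arguments": {"rows": [[[-1,2,-2],0,0.2],[[-1,2,-2],0,-0.2],[[-1,2,-2],0,-1],[[-1,2,-2],0,-1],[[-1,2,-2],0,-1],[[-1,2,-2],0,-1],[[-1,2,-2],0,-1]], "force": 20}}

```text
t: 10.2
tcp_pos: [0.5254, 0.2351, 0.2428]
tool_rot: [-0.069, 0.998, -0.001, 0.001]
force: [-0.3, 0.2, 7.1]
finger_gap: 0.321
```

```bash
python3 - <<'E'
from h import *
go((.524,.234,.084),98)
E
```

```text
grasp [0.5259 0.2349 0.0878] jaw 97.92 z [ 0.003 -0.001 -1.   ] F [-0.34  0.23  7.11] gap 0.321 t 10.2 -> shift [ 2.  -0.6  3.8] turn -0.08
```

Emit:
{"name": "servo_tool", "arguments": {"rows": [[[6,0,2],0,-1],[[12,0,1.5],0,-1],[[18,0,1.5],0,-1],[[24,0,2],0,-1],[[29,0,2],0,-1],[[33,0,2],0,-1],[[34,0,2],0,-1]]}}

```text
t: 10.9
tcp_pos: [0.4928, 0.2308, 0.2424]
tool_rot: [-0.069, 0.998, -0.0, 0.005]
force: [3.5, 1.0, 5.0]
finger_gap: 0.322
```

Emit:
{"name": "servo_tool", "arguments": {"rows": [[[0,0,-40],0,-1],[[0,0,-80],0,-1],[[0,0,-120],0,-1],[[0,0,-120],0,-1],[[0,0,-120],0,-1]]}}

```text
t: 11.4
tcp_pos: [0.491, 0.2307, 0.3628]
tool_rot: [-0.069, 0.998, -0.0, 0.005]
force: [-0.4, 0.3, -2.5]
finger_gap: 0.318
```

```bash
cat > lamp.py <<'E'
from h import *
def lampaxis(pic=None):
    im,W,M,f,s=cam('side'); st=sense(); T=R.from_quat(st['tool_rot']).as_matrix(); g=st['tcp_pos']+.155*T[:,2]
    if pic:
        uv=[(f*p[0]/p[2]+s['cx'],f*p[1]/p[2]+s['cy']) for p in [np.linalg.inv(M[:3,:3])@(g-[0,0,.03]-M[:3,3])]][0]
        u,v=int(uv[0]),int(uv[1]); c=im[max(0,v-65):v+65,max(0,u-75):u+75]; cv2.imwrite(pic,cv2.resize(c,None,fx=4,fy=4))
    hsv=cv2.cvtColor(im,cv2.COLOR_BGR2HSV);H,S,V=[hsv[...,i].astype(int) for i in range(3)]
    L=((W-g)@T)*1000
    m=(abs(L[...,0])<75)&(abs(L[...,1])<40)&(L[...,2]>5)&(L[...,2]<105)&(V>90)&(S>20)&(H>8)&(H<35)
    m=cv2.morphologyEx(m.astype(np.uint8),cv2.MORPH_OPEN,np.ones((2,2)))>0
    # silhouette centre line, row by row along tool z
    Q=L[m]; print('lamp px',m.sum())
    for z in range(10,100,8):
        q=Q[(Q[:,2]>=z)&(Q[:,2]<z+8)]
        if len(q)>3: print(z+4,len(q),'x',q[:,0].min().round(1),q[:,0].max().round(1),'y',q[:,1].min().round(1),q[:,1].max().round(1))
E
python3 - <<'E'
from lamp import *
lampaxis('pics/s9.png'); go((.55,.234,.2),98)
E
```

```text
lamp px 272
22 18 x -34.2 5.2 y -24.3 -0.6
30 37 x -36.3 9.0 y -26.8 4.8
38 46 x -38.1 12.5 y -27.7 -5.9
46 35 x -36.3 11.3 y -27.2 -2.8
54 21 x -33.3 11.6 y -24.9 -2.8
62 24 x -38.5 -4.6 y -20.9 -1.8
70 34 x -41.5 -1.8 y -20.6 0.4
78 22 x -42.2 -5.9 y -21.6 -4.8
86 5 x -15.2 -7.7 y -12.6 -6.9
grasp [0.4916 0.2305 0.2065] jaw 97.94 z [ 0.006 -0.    -1.   ] F [ 0.36  0.37 -2.47] gap 0.321 t 11.45 -> shift [-58.3  -4.6   6.9] turn -0.06
```

View pics/s9.png

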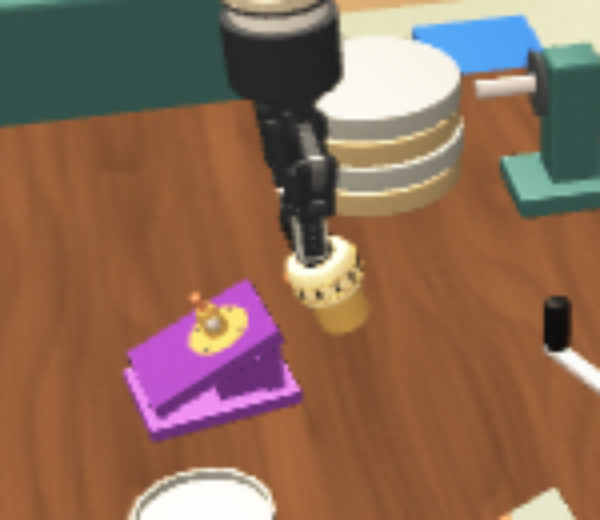

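```bash
python3 - <<'E'
from h import *
go((.552,.0173,.2),98)
E
```

```text
grasp [0.4916 0.2305 0.2065] jaw 97.94 z [ 0.006 -0.    -1.   ] F [ 0.36  0.37 -2.47] gap 0.321 t 11.45 -> shift [ -30.4 -219.5    7. ] turn -0.06
```

Emit:
{"name": "servo_tool", "arguments": {"rows": [[[-5,-40,0],0,-1],[[-12,-85,0],0,-1],[[-20,-130,0],0,-1],[[-26,-175,3],0,-1],[[-30,-205,6],0,-1],[[-30,-219,7],0,-1],[[-30,-219,7],0,-1],[[-30,-219,7],0,-1]]}}

```text
t: 12.25
tcp_pos: [0.5498, 0.0187, 0.3538]
tool_rot: [-0.069, 0.998, 0.0, 0.001]
force: [0.3, 0.2, -2.4]
finger_gap: 0.323
```

```bash
cat > rel.py <<'E'
from lamp import *
def relfit(save=None):
    im,W,M,f,s=cam('side'); np.savez('rel.npz',im=im,W=W)
    if save: cv2.imwrite(save,cv2.resize(im[140:270,190:310],None,fx=4.5,fy=4.5))
    S=np.array([.600,.024,.058]); c,sn=np.cos(.384),np.sin(.384); cy,sy=np.cos(.1396),np.sin(.1396)
    ux=np.array([c*cy,c*sy,sn]); uy=np.array([-sy,cy,0]); n=np.array([-sn*cy,-sn*sy,c])
    L=((W-S)@np.stack([ux,uy,n],1))*1000
    hsv=cv2.cvtColor(im,cv2.COLOR_BGR2HSV);H,S_,V=[hsv[...,i].astype(int) for i in range(3)]
    m=(H>8)&(H<35)&(S_>20)&(V>90)&(abs(L[...,0])<60)&(abs(L[...,1])<40)&(L[...,2]>2)&(L[...,2]<130)
    Q=L[m]
    for z in range(2,120,6):
        q=Q[(Q[:,2]>=z)&(Q[:,2]<z+6)]
        if len(q)>3: print('n',z+3,len(q),'x',q[:,0].min().round(1),q[:,0].max().round(1),'mid',((q[:,0].min()+q[:,0].max())/2).round(1),'y',q[:,1].min().round(1),q[:,1].max().round(1))
E
python3 - <<'E'
from rel import *
relfit('pics/r1.png'); go((.5632,.0189,.1678),98)
E
```

```text
n 5 59 x -56.7 40.7 mid -8.0 y -39.0 33.7
n 11 9 x -8.1 9.7 mid 0.8 y -11.1 -1.9
n 17 15 x -6.6 10.1 mid 1.8 y -13.8 -2.0
n 23 20 x -8.5 9.2 mid 0.4 y -13.9 2.6
n 29 11 x -3.5 6.0 mid 1.3 y -9.2 0.4
n 35 5 x -0.7 5.1 mid 2.2 y -3.8 2.3
n 41 5 x -3.0 4.2 mid 0.6 y -3.3 2.9
n 65 19 x -17.7 15.6 mid -1.0 y -17.1 -5.6
n 71 23 x -20.4 16.0 mid -2.2 y -16.9 -1.8
n 77 23 x -19.9 15.1 mid -2.4 y -17.7 0.0
n 83 25 x -18.4 17.6 mid -0.4 y -19.6 -3.1
n 89 13 x -16.1 5.9 mid -5.1 y -20.5 -7.8
n 95 10 x -6.0 20.0 mid 7.0 y -24.4 -14.8
n 101 32 x -22.8 25.1 mid 1.2 y -25.2 -5.6
n 107 34 x -24.5 28.6 mid 2.1 y -24.1 7.3
n 113 48 x -25.3 27.9 mid 1.3 y -25.5 4.1
n 119 64 x -23.9 25.3 mid 0.7 y -25.2 22.2
grasp [0.5503 0.0193 0.1992] jaw 98.0 z [ 0.003  0.001 -1.   ] F [ 0.09  0.98 -1.65] gap 0.317 t 12.3 -> shift [-12.6  -2.2  31.5] turn -0.0
```

Emit:
{"name": "servo_tool", "arguments": {"rows": [[[-8,-1,7],0,-1],[[-12,-1,18],0,-1],[[-15.5,-1,28],0,-1],[[-17,-1,32],0,-1],[[-18.7,-1,35.5],0,-1],[[-18.7,-1,35.5],0,-1]]}}

```text
t: 12.9
tcp_pos: [0.5686, 0.0209, 0.3181]
tool_rot: [-0.07, 0.998, 0.0, 0.001]
force: [-0.3, 0.3, -2.7]
finger_gap: 0.32
```

```bash
cat >> rel.py <<'E'
def where():
    st=sense();T=R.from_quat(st['tool_rot']).as_matrix(); g=st['tcp_pos']+.155*T[:,2]
    c,sn=np.cos(.384),np.sin(.384); cy,sy=np.cos(.1396),np.sin(.1396)
    B=np.stack([[c*cy,c*sy,sn],[-sy,cy,0],[-sn*cy,-sn*sy,c]],1)
    print('grasp in seat frame',((g-[.600,.024,.058])@B*1000).round(1),'F seat frame',(st['force']@B).round(1),'tq',st['ft_torque'].round(2),'gap',st['finger_gap'].round(3),'z',T[:,2].round(3),'t',st['t'])
E
python3 - <<'E'
from rel import *
relfit(); where()
E
```

```text
n 5 53 x -57.8 37.4 mid -10.2 y -39.5 38.5
n 11 8 x -8.1 8.4 mid 0.1 y -13.1 -0.9
n 17 4 x -3.4 6.1 mid 1.3 y -12.9 -10.5
n 23 5 x 0.3 14.6 mid 7.4 y -16.6 -12.3
n 29 23 x -16.5 20.0 mid 1.7 y -20.2 -2.9
n 35 23 x -16.1 16.3 mid 0.1 y -18.8 0.5
n 41 29 x -15.5 21.6 mid 3.1 y -18.9 -1.9
n 47 12 x -13.1 13.1 mid 0.0 y -20.0 -6.7
n 53 6 x 7.4 27.6 mid 17.5 y -23.2 -10.8
n 59 18 x -16.0 25.3 mid 4.7 y -25.2 -11.3
n 65 38 x -19.6 30.6 mid 5.5 y -26.2 -0.8
n 71 38 x -21.7 32.8 mid 5.6 y -26.0 7.2
n 77 66 x -20.0 30.4 mid 5.2 y -26.6 15.7
n 83 28 x -15.3 26.5 mid 5.6 y -22.2 17.2
n 89 4 x -0.5 7.2 mid 3.3 y -17.6 -10.7
n 95 7 x -4.1 18.7 mid 7.3 y -23.7 -0.5
n 101 7 x -3.4 21.2 mid 8.9 y -22.2 16.9
n 107 6 x -2.1 23.7 mid 10.8 y -20.4 -15.5
n 113 9 x 0.4 13.5 mid 6.9 y -25.6 -12.5
n 119 6 x 3.3 20.1 mid 11.7 y -28.3 -11.6Traceback (most recent call last):
  File "<stdin>", line 2, in <module>
  File "rel.py", line 18, in where
    print('grasp in seat frame',((g-[.600,.024,.058])@B*1000).round(1),'F seat frame',(st['force']@B).round(1),'tq',st['ft_torque'].round(2),'gap',st['finger_gap'].round(3),'z',T[:,2].round(3),'t',st['t'])
                                                                                                                                                   ^^^^^^^^^^^^^^^^^^^^^^
AttributeError: 'float' object has no attribute 'round'
```

Emit:
{"name": "servo_tool", "arguments": {"rows": [[[-1,0,2],0,-1],[[-1.5,0,3.7],0,-1],[[1,0,5],0,-1],[[4,0,6],0,-1],[[7.8,0,7.4],0,-1],[[7.8,0,7.4],0,-1]]}}

```text
t: 13.55
tcp_pos: [0.561, 0.0195, 0.3115]
tool_rot: [-0.07, 0.998, 0.0, 0.003]
force: [2.3, -0.6, -2.5]
finger_gap: 0.321
```

```bash
sed -i "s/st\['finger_gap'\].round(3)/st['finger_gap']/" rel.py; python3 - <<'E'
from rel import *
relfit(); where()
E
```

```text
n 5 64 x -58.5 38.4 mid -10.0 y -39.9 37.1
n 17 6 x -11.5 13.3 mid 0.9 y -17.7 -11.2
n 23 20 x -19.4 17.3 mid -1.0 y -20.4 -2.7
n 29 23 x -18.8 16.4 mid -1.2 y -20.9 -2.9
n 35 25 x -19.6 17.7 mid -1.0 y -18.3 -1.6
n 41 17 x -18.1 11.8 mid -3.1 y -19.7 -6.3
n 47 7 x -13.3 13.1 mid -0.1 y -21.9 -14.6
n 53 16 x -18.6 19.2 mid 0.3 y -25.5 -15.1
n 59 34 x -25.9 24.4 mid -0.7 y -26.6 -1.7
n 65 32 x -28.0 26.2 mid -0.9 y -25.9 2.2
n 71 52 x -26.2 26.6 mid 0.2 y -25.8 8.9
n 77 58 x -23.5 24.3 mid 0.4 y -23.4 14.9
n 89 6 x -12.3 14.6 mid 1.1 y -20.7 0.4
n 95 6 x -12.4 9.8 mid -1.3 y -20.6 -15.8
n 101 8 x -11.1 11.0 mid -0.0 y -25.6 -15.8
n 107 7 x -8.5 13.5 mid 2.5 y -24.4 19.4
n 113 6 x -7.2 -2.5 mid -4.9 y -18.7 18.0
n 119 6 x -4.6 0.0 mid -2.3 y -19.6 18.9
grasp in seat frame [  1.4   0.9 105.7] F seat frame [ 1.3 -1.1 -2.8] tq [-0.13 -0.56  0.01] gap 0.3163788969415062 z [ 0.005  0.    -1.   ] t 13.6
```

Emit:
{"name": "servo_tool", "arguments": {"rows": [[[0,0,0],0,-1],[[0,0,0],0,-1],[[-2,0,4.6],0,-1],[[-3.7,0,9.3],0,-1],[[-5.6,0,13.9],0,-1],[[-6.7,0,16.7],0,-1],[[-6.7,0,16.7],0,-1]], "force": 60}}

```text
t: 14.3
tcp_pos: [0.5681, 0.0203, 0.2952]
tool_rot: [-0.07, 0.998, -0.0, 0.002]
force: [-0.8, -1.5, 8.4]
finger_gap: 0.31
```

```bash
python3 - <<'E'
from rel import *
relfit(); where()
E
```

```text
n 5 66 x -59.2 38.6 mid -10.3 y -37.0 34.8
n 11 20 x -16.7 18.4 mid 0.8 y -19.8 -0.9
n 17 25 x -19.5 17.0 mid -1.3 y -20.3 1.4
n 23 19 x -16.0 14.6 mid -0.7 y -18.9 -10.0
n 35 13 x -16.6 24.8 mid 4.1 y -26.7 -8.9
n 41 33 x -23.9 26.6 mid 1.4 y -27.2 0.4
n 47 34 x -27.0 25.6 mid -0.7 y -26.3 -3.1
n 53 52 x -26.5 26.8 mid 0.2 y -26.8 9.3
n 59 55 x -23.8 23.7 mid -0.1 y -25.6 9.0
n 65 8 x -19.7 14.8 mid -2.5 y -12.8 6.4
n 71 5 x -4.0 8.6 mid 2.3 y -22.7 -16.4
n 77 5 x -12.0 9.9 mid -1.0 y -23.0 -2.5
n 83 8 x -11.2 13.7 mid 1.2 y -19.6 -16.8
n 89 5 x -8.6 14.9 mid 3.2 y -18.9 -17.9
n 95 5 x -6.9 -2.6 mid -4.7 y -20.1 17.3
n 101 8 x -4.2 -0.0 mid -2.1 y -21.2 18.6
n 107 5 x -1.7 3.2 mid 0.7 y -19.7 20.3
grasp in seat frame [ 1.7  0.7 88.1] F seat frame [ 3.  -1.4  7.6] tq [-0.2  -0.07 -0.01] gap 0.3145850514563247 z [ 0.005 -0.    -1.   ] t 14.35
```

Emit:
{"name": "servo_tool", "arguments": {"rows": [[[-1,0,2.8],0,-1],[[-2.2,0,5.5],0,-1],[[-3.4,0,8.4],0,-1],[[-3.4,0,8.4],0,-1],[[-3.4,0,8.4],0,-1]]}}

```text
t: 14.85
tcp_pos: [0.5685, 0.0205, 0.2913]
tool_rot: [-0.071, 0.998, -0.001, -0.002]
force: [-15.5, -3.9, 36.5]
finger_gap: 0.312
```

```bash
python3 - <<'E'
from rel import *
relfit('pics/r2.png'); where()
E
```

```text
n 5 54 x -56.3 39.9 mid -8.2 y -39.6 34.5
n 11 23 x -20.0 18.4 mid -0.8 y -19.2 -1.2
n 17 24 x -18.4 17.0 mid -0.7 y -20.5 -6.8
n 23 13 x -16.0 14.6 mid -0.7 y -20.3 -11.0
n 35 21 x -25.3 18.5 mid -3.4 y -26.8 -4.9
n 41 31 x -28.5 25.2 mid -1.6 y -26.3 -1.3
n 47 35 x -27.8 25.7 mid -1.1 y -27.9 1.4
n 53 57 x -27.5 24.6 mid -1.5 y -26.7 7.4
n 59 42 x -23.8 23.7 mid -0.0 y -24.4 12.1
n 65 7 x -3.2 12.5 mid 4.7 y -17.5 -2.3
n 71 4 x -13.0 6.0 mid -3.5 y -24.6 -19.1
n 77 7 x -13.8 -5.2 mid -9.5 y -25.6 -10.6
n 83 5 x -11.3 -7.8 mid -9.5 y -20.3 -11.0
n 89 5 x -9.6 -5.2 mid -7.4 y -20.1 -11.7
n 95 7 x -8.2 -2.6 mid -5.4 y -19.9 17.4
n 101 6 x -5.6 -1.3 mid -3.5 y -19.3 16.8
n 107 4 x -1.6 1.9 mid 0.1 y 16.1 21.3
grasp in seat frame [-0.5  0.6 84.6] F seat frame [-0.4 -1.8 39.7] tq [-0.74  2.03 -0.2 ] gap 0.30491190527716955 z [-0.003 -0.002 -1.   ] t 14.9
```

Emit:
{"name": "servo_tool", "arguments": {"rows": [[[-1.4,0,3.5],0,-1],[[-1.4,0,3.5],0,-1],[[-1.4,0,3.5],0,-1],[[-1.4,0,3.5],0,-1],[[-1.4,0,3.5],0,-1],[[-1.4,0,3.5],0,-1]]}}

```text
t: 15.5
tcp_pos: [0.5688, 0.0205, 0.2913]
tool_rot: [-0.071, 0.997, -0.001, -0.003]
force: [-9.5, -1.4, 27.6]
finger_gap: 0.312
```

```bash
python3 - <<'E'
from rel import *
where()
relfit('pics/r3.png')
d=np.load('rel.npz'); im,W=d['im'],d['W']
c,sn=np.cos(.384),np.sin(.384); cy,sy=np.cos(.1396),np.sin(.1396)
B=np.stack([[c*cy,c*sy,sn],[-sy,cy,0],[-sn*cy,-sn*sy,c]],1); L=(W-[.6,.024,.058])@B*1000
hsv=cv2.cvtColor(im,cv2.COLOR_BGR2HSV);H,S,V=[hsv[...,i].astype(int) for i in range(3)]
r=np.hypot(L[...,0],L[...,1])
m=(r>16)&(r<24)&(L[...,2]>50)&(L[...,2]<66)&(V>150); A=np.c_[L[m][:,:2],np.ones(m.sum())]
print('house top',m.sum(),np.median(L[m][:,2]),np.linalg.lstsq(A,L[m][:,2],rcond=None)[0])
m=(r>30)&(r<45)&(abs(L[...,2])<8)&(S<60); print('slope ref',m.sum(),np.median(L[m][:,2]))
where()
E
```

```text
grasp in seat frame [-0.5  0.5 84.7] F seat frame [ 1.4 -0.1 29.2] tq [-0.4   0.93 -0.2 ] gap 0.3122584043528921 z [-0.005 -0.003 -1.   ] t 15.5
n 5 70 x -58.6 40.7 mid -8.9 y -39.9 37.9
n 11 25 x -20.0 18.4 mid -0.8 y -19.6 0.3
n 17 17 x -17.5 17.0 mid -0.3 y -20.6 -6.0
n 23 17 x -18.4 14.6 mid -1.9 y -22.3 -7.1
n 29 4 x -5.5 22.2 mid 8.3 y -23.4 -9.3
n 35 23 x -21.2 25.3 mid 2.1 y -25.6 -0.7
n 41 28 x -28.5 21.1 mid -3.7 y -27.3 -1.9
n 47 36 x -27.9 25.6 mid -1.1 y -25.9 6.5
n 53 60 x -26.5 24.6 mid -1.0 y -27.2 7.8
n 59 43 x -23.8 21.5 mid -1.1 y -26.0 14.4
n 65 4 x -3.1 11.2 mid 4.0 y -18.1 -6.3
n 71 6 x -13.1 12.5 mid -0.3 y -23.7 -4.5
n 77 5 x -13.9 -10.4 mid -12.2 y -19.9 -11.2
n 83 6 x -12.5 -7.8 mid -10.1 y -21.4 -13.3
n 89 6 x -9.5 -3.9 mid -6.7 y -20.1 -13.5
n 95 5 x -7.3 -2.6 mid -4.9 y -20.8 -14.1
n 101 6 x -5.6 -1.3 mid -3.4 y -20.2 13.3
n 107 5 x -1.6 18.9 mid 8.7 y -39.7 19.4
house top 92 56.6596346414649 [-3.74159719e-02  2.90966469e-02  5.65822441e+01]
slope ref 282 -0.6010514546279655
grasp in seat frame [-0.5  0.5 84.7] F seat frame [ 1.9 -0.2 28.5] tq [-0.33  1.03 -0.16] gap 0.31009244831246746 z [-0.005 -0.003 -1.   ] t 15.55
```

View pics/r3.png

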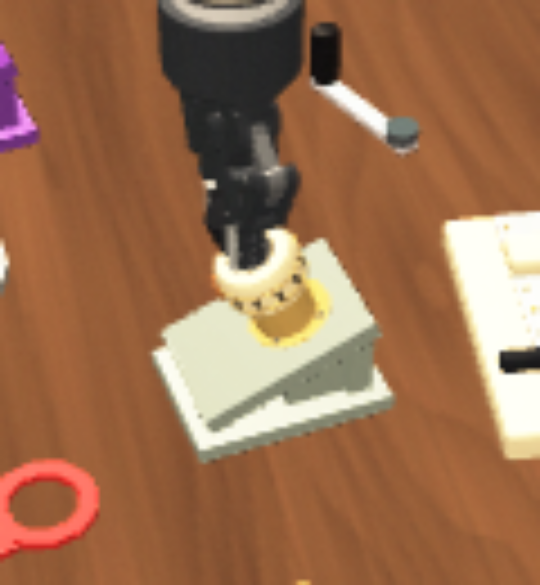

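The skirt stands on the brass disc (285, 320), square on the slope. House top is 57.3 mm above the slope (58 expected), so it is home. Checking the tag and handing in.

```bash
python3 - <<'E'
from rel import *
im,W,M,f,s=cam('side')
hsv=cv2.cvtColor(im,cv2.COLOR_BGR2HSV);H,S,V=[hsv[...,i].astype(int) for i in range(3)]
red=((H<6)|(H>174))&(S>150)&(V>60)&(np.hypot(W[...,0]-.566,W[...,1]+.245)<.06)&(W[...,2]>.02)
P=W[red]; print('tag',red.sum(),P.mean(0).round(3),'z',P[:,2].min().round(3),P[:,2].max().round(3)); where()
print(sign_off()); where()
E
```

```text
tag 219 [ 0.57  -0.251  0.065] z 0.033 0.118
grasp in seat frame [-0.6  0.5 84.7] F seat frame [ 2.  -0.5 29.2] tq [-0.34  1.01 -0.22] gap 0.31330952728684275 z [-0.005 -0.003 -1.   ] t 15.6
the job is handed in; nothing more can be done
None
the job is handed in; nothing more can be done
```

I hung the tag by its eye on the hook. I then tilted the lamp in the grip by about 16°, using the table as a pivot, fitted it on the spigot and pressed it home. The job was handed in at 15.6 s with the lamp still gripped and pressed.

**Last checks:**
- **Lamp seating:** the lamp house top measured 57.3 mm above the slope (58 mm expected), so the skirt is home to within the measurement. Tilt against the seat axis was about 0.05 rad. The push along the spigot was about 29 N, well above the 12 N spring.
- **Catch and spring pin:** I could not read these joints directly. I inferred the snap from the seating height and the force.
- **Tag:** it was still hanging where I left it. It sits back towards the riser of the hook. My estimates of the eye-to-bend distance disagreed, ranging from about 15 to 21 mm against the 24 mm limit.
- **Other objects:** no contact with the bystanders was planned or seen, but I did not re-measure their positions.

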